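Tap the feeder bowl central on its drive

TASK

The small feeder bowl has been set down off-centre on the round top plate of its drive unit. Nudge it with light taps of the fingertips against its bare steel outside until it stands central on the plate, to within 4 mm, so that its clamp screw will start in the thread below. It is top-heavy on a narrow hub: do not tip, grip or lift it, touch neither its black clamp knob nor its freshly coated green inside, leave everything else on the bench alone, and finish with the hand clear.

Things in the scene. Friction and masses are not known exactly. Their poses are not given: they have to be found in the camera images.
- drive: drive unit of a small bowl feeder, fixed to the bench: cream cast base 140 mm across on rubber feet, three leaf-spring packs, blue cast cross 132 mm across (z 93 to 106 mm), and on it a bare aluminium top plate 120 mm across whose flat upper face is 114 mm above the bench. Origin on its axis at bench level, z up; its turn is of no matter
- plate_center (a point): centre of the upper face of the drive's round aluminium top plate, 114 mm above the bench; the bowl's axis must end here
- bowl: loose steel feeder bowl, 0.36 to 0.55 kg; straight upright outer wall 100 mm across, 16 to 56 mm above its origin. Starts 15 to 31 mm off-centre on a hub 30 mm across and 16 mm high that bears on a ring 24 mm across; centre of mass 45 mm up: jolted it topples. Met slower than 60 mm/s, low on the wall, it slides (2 to 4 N, friction 0.5 to 0.75) and stops with the push. Origin: axis, underside of hub, z up
- clamp_knob: black fluted hand knob 37 mm across, 60 to 80 mm above the bowl's origin, on a 10 mm steel stem rising from the middle of the bowl (part of the bowl, same origin and axes). Its weight makes the bowl wobbly; must not be touched
- lining: green coating of the inside of the bowl (part of the bowl, same origin): inner wall 2 mm thick starting 2.5 mm inside the outer wall, up to the rim, spiral track, floor at 23.5 mm above the origin with a low dome. Freshly coated: must not be touched
- spare_knob: spare clamp screw standing on its black five-lobed star head 44 mm across and 18 mm high, steel thread up, 56 mm tall in all; about 118 mm from the drive's axis. Origin under its centre. Leave alone
- wrench: steel wrench 140 mm long lying on the bench beside the drive, up to about 20 mm high. Origin under its middle, x along it. Leave alone
- grease_jar: white jar with red cap, 64 mm across, 75 mm tall. Origin under its centre. Leave alone
- parts_cup: open steel cup, 80 mm across, 55 mm tall. Origin under its centre. Leave alone
- spare_hub: turned brass hub with a flange 64 mm across, 52 mm tall. Origin under its centre. Leave alone
- screwdriver: screwdriver 190 mm long lying on the bench. Origin under its middle, x along it towards the tip. Leave alone
- leaf_springs: stack of three steel leaf springs 110 x 24 mm, 9 mm high. Origin under its middle, x along it. Leave alone

How it is judged:
At the end, for the whole second after the job is handed in: the bowl stands upright (within 0.03 rad) and still on the plate, its axis within 4 mm of the plate's centre, and every other loose thing is within 15 mm of where it began (horizontal distance between bowl and plate_center below 0.004 m and angle between bowl's own z axis and vertical below 0.03 rad and z of bowl in the frame of drive between 0.111 and 0.117 m and linear speed of bowl below 0.01 m/s and not (distance of any of spare_knob, wrench, grease_jar, parts_cup, spare_hub, screwdriver, leaf_springs from where it was at the start of the episode above 0.015 m)); the robot touches nothing.
It fails at once if the bowl is tipped by more than 0.2 rad or knocked off the plate (angle between bowl's own z axis and vertical above 0.2 rad or z of bowl in the frame of drive below 0.104 m).
It fails at once if the bowl is lifted (8 mm or more off the plate) (z of bowl in the frame of drive above 0.122 m).
It fails at once if the clamp knob, its stem or the fresh green lining inside the bowl is touched (contact force between any of the fingers, the arm and clamp_knob above 0.3 N or contact force between any of the fingers, the arm and lining above 0.3 N).
It fails at once if the bowl is pushed harder than 25 N (contact force between any of the fingers, the arm and bowl above 25 N).
It fails at once if another loose thing is moved more than 15 mm (distance of any of spare_knob, wrench, grease_jar, parts_cup, spare_hub, screwdriver, leaf_springs from where it was at the start of the episode above 0.015 m).
It also fails if it takes over 54 s, if anything falls off the work surface, if the arm or the gripper's body presses on something with over 40 N, if the wrist force passes 120 N, or if a joint passes its speed limit or range.

ROBOT

A 6-joint arm with a two-finger parallel gripper is mounted at the origin on the work surface. World frame = base frame: x ahead of the robot, y to its left, z up, the work surface at z = 0. Lengths are in m, angles in rad, forces in N, time in s.
With the tool pointing down it reaches from about 0.3 to 0.875 m from the base axis. Payload 6.4 kg.
Tool frame: the origin (TCP) lies on the centre line of the jaws, within the pads' length; the fingertips stand ctrl.tip_extent ahead of it and the grasp point (between the pads) lies 8 mm behind it (ctrl.tip_extent is the distance from the TCP to the fingertips, in m); z points along the fingers, y is the line along which they close (so a half turn about z gives the same grasp; the last joint's range is limited). The gripper opens to 85 mm and grips with 20 to 120 N. Pads are 22 mm wide; open, the fingers measure 114 mm over their backs; the gripper's body (76 mm by 85 mm) begins 54 mm behind the grasp point. The pads swing forward as they close: fully open they stand 13 mm farther back than shut.
Start: joints at [-1.545, 0.181, 1.607, -0, 1.354, -0.206], TCP at [0.132, -0.56, 0.242] pointing down, gripper open.
Joint ranges: [-2.99, 2.99], [-0.89, 2.07], [0.3, 2.58], [-1.14, 4.28], [0, 2.63], [-3.12, 3.12]. Speed limits (rad/s): [2.57, 2.57, 3.01, 3.14, 3.14, 3.14].

INTERFACE

Orientations are given as a unit quaternion [w, x, y, z].
In Python, from bench import ctrl gives the robot as it stands.
- The arm moves only by the shell command python3 -m handwheel 'ROWS'. ROWS is JSON, a list of rows, each a list of 7 numbers: the turn, a rotation vector about the tool's x, y, z as a fraction of full scale, then the shift along the tool's x, y, z as a fraction of full scale, then the opening, from 0 (shut) to 1 (fully open). In form: [[rx, ry, rz, x, y, z, jaw], ...]. A call has exactly 8 rows; each row shifts and turns the commanded pose from where the row before left it, along the tool's axes as they then stand; what a row does not reach is not made up. Full scale, the value 1, is 300 mm for a shift and pi rad for a turn. A row lasts 1/10 s, in which the tool goes at most 50 mm and 8.59 degrees, less where a joint would pass 70% of its speed; a pose out of reach is approached as far as the arm can. A call with a number of a shift or a turn outside -1 to 1 is refused whole. A call with a gripper value outside its range is refused whole. The fingers move at their own pace and stop on an object; the grip force is fixed at half the most. Time passes only in rows, so rows that do not move let the fingers close, or fill a call up. It gives the time, the measured TCP pose, the force, the opening and the grip force at its end, in the units of the state.
- ctrl.get_obs(): the state, without advancing time (a new reading comes with each control period).
- ctrl.camera(name): name is "side" or "top" or "wrist"; returns the picture (400x640x3 uint8, blue, green, red); there is no depth.
- ctrl.camera_model(name): a dict with "camera_matrix" (3x3 intrinsics, pixels), "dist_coeffs" ([k1, k2, p1, p2, k3] as OpenCV has them; the pictures are not rectified), "cam_to_world" (4x4, takes a point from camera to world coordinates). Camera axes: x right, y up, looking along -z (the intrinsics and any distortion apply to the point x, -y, -z); pixel columns grow to the right and rows downward; lengths in m; the calibration is good to about 2 mm. A picture is of the moment at which its call begins: read the wrist's pose just before it. camera_model takes no time and is no camera call; for the wrist camera it gives the pose at the moment of the call.
- ctrl.hand_in(): hands the job in; it is judged then, once.
The state is a dict: "time_s": time; "q": joint angles; "dq": joint speeds; "joint_efforts": joint torques, N m; "eef_pos": TCP position; "eef_rot": TCP orientation; "wrist_force": force on the tool from outside, world axes, zero at the start; "torque": the same for the moment, N m; "opening": opening from 0.0 (shut) to 1.0 (fully open); "grasp_force": force on a finger pad.
Only numpy, scipy, OpenCV 4.12 (cv2) and the standard library are available. Lean on these libraries where they do the work, as an engineer would, in place of code of your own. Each camera call takes 0.05 s, during which the arm holds its last target. There are 200 camera calls.

## Working session

There is one attempt and no reset: what is moved stays moved. The work goes in short steps, Python scripts to look and compute and a shell command to move; the robot and the scene stay as the last step left them, time stands still between calls to the robot, and variables do not carry over. Pictures are saved under pics/ and viewed, at most 10 in all, crops included, and the job is handed in when it is done.

```bash
mkdir -p pics; ls; python3 - <<'E'
from bench import ctrl
import cv2
import numpy as np
np.set_printoptions(precision=4,suppress=True)
o=ctrl.get_obs();print(o, ctrl.tip_extent)
for n in("top","side"):
    cv2.imwrite(f"pics/{n}0.png",ctrl.camera(n)); m=ctrl.camera_model(n); print(n,m)
E
```

```text
pics
{'time_s': 0.0, 'q': array([-1.5453,  0.1815,  1.608 ,  0.    ,  1.3538, -0.2063]), 'dq': array([-0.0006, -0.0002, -0.0011, -0.0007,  0.0003, -0.0007]), 'joint_efforts': array([  0.0033, -44.4869, -35.1335,  -0.0001,   0.009 ,   0.    ]), 'eef_pos': array([ 0.1321, -0.5591,  0.2414]), 'eef_rot': array([-0.0008,  0.9933,  0.1157,  0.0001]), 'wrist_force': array([-0.1018,  0.6335, -0.4939]), 'torque': array([-0.0254,  0.0192,  0.0075]), 'grasp_force': 0.0, 'opening': 0.9967435904113641} 0.011
top {'camera_matrix': array([[456.6942,   0.    , 320.7664],
       [  0.    , 456.6942, 202.9883],
       [  0.    ,   0.    ,   1.    ]]), 'dist_coeffs': array([-0.0884,  0.    ,  0.    ,  0.    ,  0.    ]), 'cam_to_world': array([[-0.0296,  0.9909, -0.1311,  0.3475],
       [-0.9995, -0.0282,  0.0124,  0.0016],
       [ 0.0086,  0.1314,  0.9913,  1.2031],
       [ 0.    ,  0.    ,  0.    ,  1.    ]])}
side {'camera_matrix': array([[432.5713,   0.    , 312.6581],
       [  0.    , 432.5713, 198.0499],
       [  0.    ,   0.    ,   1.    ]]), 'dist_coeffs': array([-0.1107,  0.    ,  0.    ,  0.    ,  0.    ]), 'cam_to_world': array([[-0.9987,  0.0443, -0.0236,  0.4587],
       [-0.0489, -0.7513,  0.6582,  0.8443],
       [ 0.0114,  0.6585,  0.7525,  1.0882],
       [ 0.    ,  0.    ,  0.    ,  1.    ]])}
```

View pics/top0.png

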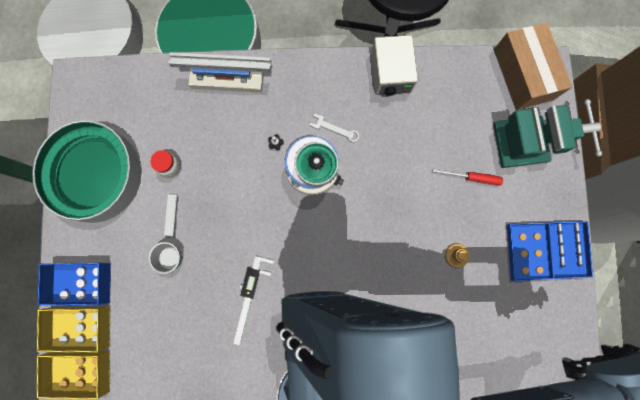

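View pics/side0.png

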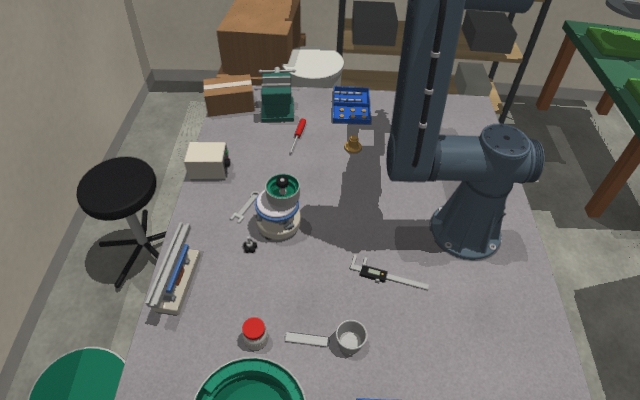

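```bash
cat > h.py <<'E'
from bench import ctrl
import cv2, numpy as np
np.set_printoptions(precision=4,suppress=True)
def ray(n,uv,m=None):
    m=m or ctrl.camera_model(n)
    p=cv2.undistortPoints(np.array(uv,float).reshape(-1,1,2),m["camera_matrix"],m["dist_coeffs"]).reshape(-1,2)
    T=m["cam_to_world"]; d=np.c_[p[:,0],-p[:,1],-np.ones(len(p))]@T[:3,:3].T
    return T[:3,3],d
def onz(n,uv,z,m=None):
    c,d=ray(n,uv,m); return c+d*((z-c[2])/d[:,2])[:,None]
def proj(n,P,m=None):
    m=m or ctrl.camera_model(n);T=m["cam_to_world"];q=(np.atleast_2d(P)-T[:3,3])@T[:3,:3]
    q=q*[1,-1,-1]
    return cv2.projectPoints(q,np.zeros(3),np.zeros(3),m["camera_matrix"],m["dist_coeffs"])[0].reshape(-1,2)
E
python3 - <<'E'
from h import *
a=cv2.imread("pics/top0.png")[105:215,255:365]; b=cv2.imread("pics/side0.png")[165:275,225:335]
f=lambda i:cv2.resize(i,(400,400),interpolation=cv2.INTER_CUBIC)
cv2.imwrite("pics/crop0.png",np.hstack([f(a),f(b)]))
print(onz("top",[[317,161]],.194),onz("top",[[312,165]],.114),onz("top",[[276,142],[335,127],[340,181]],.02))
print(onz("side",[[282,181]],.194),onz("side",[[278,212]],.1))
E
```

```text
[[ 0.5768 -0.0054  0.194 ]] [[0.5854 0.0065 0.114 ]] [[ 0.6713  0.1012  0.02  ]
 [ 0.7083 -0.0574  0.02  ]
 [ 0.5609 -0.0655  0.02  ]]
[[0.577  0.0029 0.194 ]] [[0.5892 0.0405 0.1   ]]
```

View pics/crop0.png

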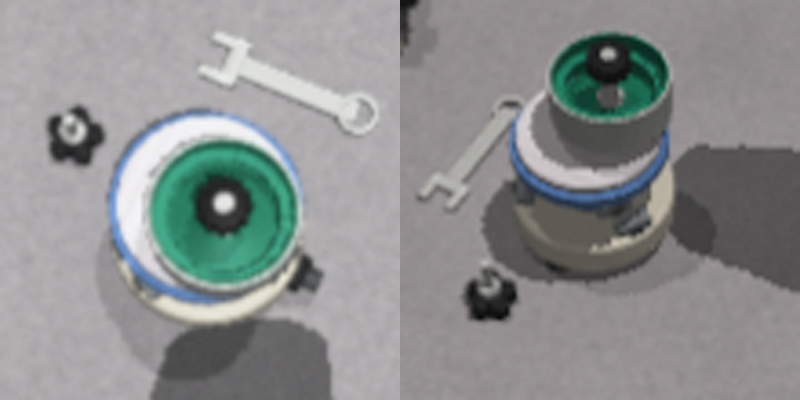

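```bash
cat >> h.py <<'E'
from scipy.optimize import least_squares
def circ(P,r,free=False):
    f=(lambda v:np.hypot(P[:,0]-v[0],P[:,1]-v[1])-(v[2] if free else r))
    s=least_squares(f,[*P[:,:2].mean(0),r][:3 if free else 2],loss="soft_l1",f_scale=.001)
    return s.x, np.abs(f(s.x)).mean()
def masks(im,box):
    h=cv2.cvtColor(im,cv2.COLOR_BGR2HSV); z=np.zeros(h.shape[:2],np.uint8); x0,y0,x1,y1=box; z[y0:y1,x0:x1]=255
    return cv2.inRange(h,(100,90,50),(125,255,255))&z, cv2.inRange(h,(65,90,30),(90,255,255))&z
def hull(m,big=False):
    if big:
        n,l,s,_=cv2.connectedComponentsWithStats(m); m=np.uint8(l==1+s[1:,4].argmax())
    p=cv2.findNonZero(m); return cv2.convexHull(p).reshape(-1,2).astype(float)
def est(n,im,box,m=None,free=False):
    b,g=masks(im,box)
    # outer pixel-edge: push hull by half pixel
    out={}
    for k,mm,z,r in(("plate",b,.106,.066),("bowl",g,.170,.0475)):
        H=hull(mm,k=="bowl"); H=H+.5*(H-H.mean(0))/np.linalg.norm(H-H.mean(0),axis=1)[:,None]
        P=onz(n,H,z,m); 
        c0,_=circ(P,r); k2=np.abs(np.hypot(*(P[:,:2]-c0).T)-r)<.004; P=P[k2]
        out[k]=(*circ(P,r),len(P),circ(P,r,True)[0])
    return out
E
python3 - <<'E'
from h import *
for n,box in(("top",(255,105,365,215)),("side",(225,165,335,275))):
    e=est(n,cv2.imread(f"pics/{n}0.png"),box); print(n,e, e["bowl"][0]-e["plate"][0])
E
```

```text
top {'plate': (array([0.5965, 0.0086]), np.float64(0.0003304726469500165), 22, array([0.5966, 0.0086, 0.066 ])), 'bowl': (array([ 0.5782, -0.0034]), np.float64(0.0007620527929573836), 22, array([ 0.5782, -0.0035,  0.0467]))} [-0.0183 -0.012 ]
side {'plate': (array([0.5954, 0.0159]), np.float64(0.0007623067390388726), 16, array([0.5954, 0.0158, 0.0661])), 'bowl': (array([ 0.5778, -0.0029]), np.float64(0.0005023327819033172), 22, array([ 0.5778, -0.0029,  0.0472]))} [-0.0176 -0.0188]
```

```bash
python3 -m handwheel '[[0,0,0,0.1045,-0.0938,0,0.4],[0,0,0,0.1045,-0.0938,0,0.4],[0,0,0,0.1045,-0.0938,0,0.4],[0,0,0,0.1045,-0.0938,0,0.4],[0,0,0,0.1045,-0.0938,0,0.4],[0,0,0,0.1045,-0.0938,0,0.4],[0,0,0,0.1045,-0.0938,0,0.4],[0,0,0,0.1045,-0.0938,0,0.4]]'
python3 -m handwheel '[[0,0,0,0.1045,-0.0938,0,0.4],[0,0,0,0.1045,-0.0938,0,0.4],[0,0,0,0.1045,-0.0938,0,0.4],[0,0,0,0.1045,-0.0938,0,0.4],[0,0,0,0.1045,-0.0938,0,0.4],[0,0,0,0.1045,-0.0938,0,0.4],[0,0,-0.046,0,0,0,0.4],[0,0,-0.046,0,0,0,0.4]]'
python3 -m handwheel '[[0,0,-0.019,0,0,0,0.4],[0,0.04,0,0,0,0,0.4],[0,0.04,0,0,0,0,0.4],[0,0.031,0,0,0,0,0.4],[0,0,0,0,0,0,0.4],[0,0,0,0,0,0,0.4],[0,0,0,0,0,0,0.4],[0,0,0,0,0,0,0.4]]'
python3 - <<'E'
from h import *
from scipy.spatial.transform import Rotation as R
o=ctrl.get_obs();q=o["eef_rot"];print(o["time_s"],o["eef_pos"],o["opening"],ctrl.tip_extent,"\n",R.from_quat(np.r_[q[1:],q[0]]).as_matrix())
for n,box in(("top",(255,105,365,215)),("side",(225,165,335,275))):
    im=ctrl.camera(n);cv2.imwrite(f"pics/{n}1.png",im)
    print(n,est(n,im,box))
w=ctrl.camera("wrist");cv2.imwrite("pics/w1.png",w)
s=cv2.imread("pics/side1.png")[120:290,200:420]
cv2.imwrite("pics/c1.png",np.hstack([cv2.resize(s,(440,340)),cv2.resize(w,(360,225))[:225].repeat(1,0) if 0 else cv2.copyMakeBorder(cv2.resize(w,(360,225)),0,115,0,0,0)]))
E
```

```text
time_s: 0.9
eef_pos: [0.325, -0.2812, 0.2421]
eef_rot: [-0.0, 0.993, 0.115, -0.0]
wrist_force: [0.1, 0.2, 0.1]
opening: 0.402
grasp_force: 0.0
time_s: 1.7
eef_pos: [0.469, -0.0737, 0.2418]
eef_rot: [-0.0, 0.965, 0.262, -0.0]
wrist_force: [0.0, -0.0, -0.0]
opening: 0.403
grasp_force: 0.0
time_s: 2.5
eef_pos: [0.4692, -0.075, 0.2425]
eef_rot: [-0.05, 0.944, 0.283, 0.166]
wrist_force: [0.6, 0.2, -0.9]
opening: 0.402
grasp_force: 0.0
2.5 [ 0.4692 -0.075   0.2425] 0.4023685657669809 0.011 
 [[ 0.7854  0.5496  0.2848]
 [ 0.5167 -0.8354  0.1872]
 [ 0.3408  0.0001 -0.9401]]
top {'plate': (array([0.5965, 0.0086]), np.float64(0.00036305945354309354), 21, array([0.5965, 0.0087, 0.066 ])), 'bowl': (array([ 0.5783, -0.0032]), np.float64(0.0008221225615777369), 23, array([ 0.5782, -0.0034,  0.0467]))}
side {'plate': (array([0.5954, 0.0158]), np.float64(0.0007538376319154083), 16, array([0.5955, 0.0155, 0.0663])), 'bowl': (array([ 0.5777, -0.0031]), np.float64(0.0004757078704149382), 23, array([ 0.5777, -0.003 ,  0.0471]))}
```

View pics/c1.png

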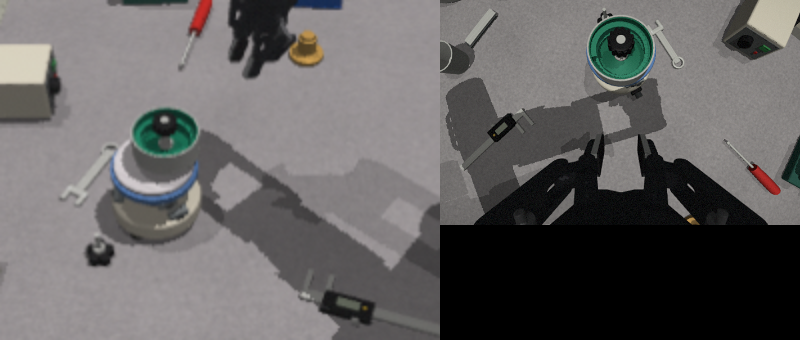

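```bash
python3 - <<'E'
from h import *
from scipy.spatial.transform import Rotation as R
o=ctrl.get_obs();q=o["eef_rot"];M=R.from_quat(np.r_[q[1:],q[0]]).as_matrix();p=o["eef_pos"]
s=cv2.imread("pics/side1.png");w=cv2.imread("pics/w1.png")
S=cv2.resize(s[110:170,290:350],(400,400),interpolation=cv2.INTER_NEAREST);W=cv2.resize(w[200:300,277:377],(400,400),interpolation=cv2.INTER_NEAREST)
for e,c in((.011,(0,0,255)),(.004,(0,255,255)),(-.003,(255,0,255))):
    P=p+np.array([[x,y,e] for y in(-.0315,-.017,.017,.0315) for x in (-.011,.011)])@M.T
    for u in proj("side",P): cv2.circle(S,tuple(int(v) for v in (u-[290,110]+.5)*400/60),3,c,-1)
    for u in proj("wrist",P): cv2.circle(W,tuple(int(v) for v in (u-[277,200]+.5)*4),3,c,-1)
cv2.imwrite("pics/c2.png",np.hstack([S,W]))
E
```

```text
(no output)
```

View pics/c2.png

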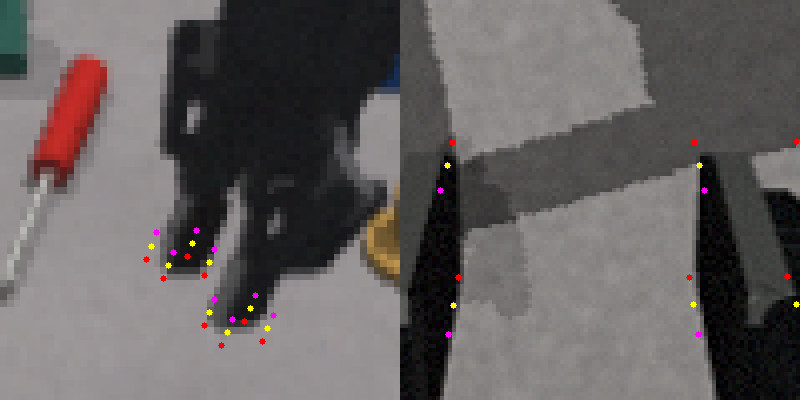

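```bash
python3 -m handwheel '[[0,0,0,0.007,0.057,0,0.4],[0,0,0,0,-0.057,0,0.4],[0,0,0,0.0086,0,0.08,0.4],[0,0,0,0.0086,0,0.08,0.4],[0,0,0,0.0086,0,0.08,0.4],[0,0,0,0.0086,0,0.08,0.4],[0,0,0,0.0086,0,0.08,0.4],[0,0,0,0,0,0,0.4]]'
python3 - <<'E'
from h import *
o=ctrl.get_obs();print(o["time_s"],o["eef_pos"])
s=ctrl.camera("side");w=ctrl.camera("wrist");t=ctrl.camera("top")
cv2.imwrite("pics/c3.png",np.hstack([cv2.resize(s[160:280,230:350],(400,400)),cv2.resize(w[100:300,220:420],(400,400))]))
E
```

```text
time_s: 3.45
eef_pos: [0.5135, -0.0434, 0.1317]
eef_rot: [-0.052, 0.944, 0.282, 0.164]
wrist_force: [-0.6, -0.1, 0.4]
opening: 0.396
grasp_force: 0.0
3.45 [ 0.5135 -0.0434  0.1317]
```

View pics/c3.png

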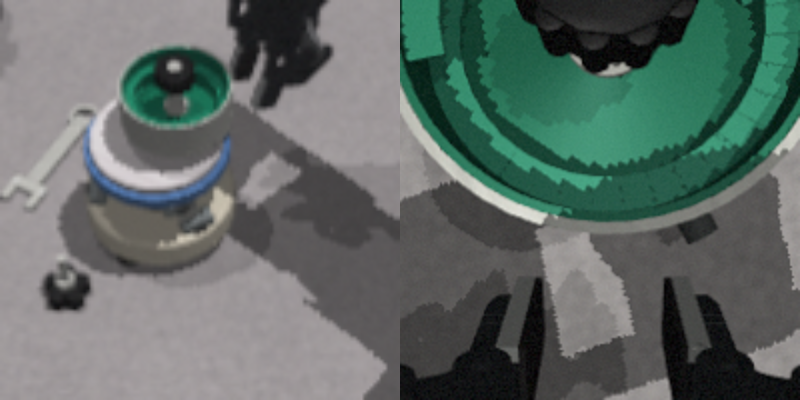

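```bash
python3 -m handwheel '[[0,0,0,0.0034,0.007,-0.0094,0.4],[0,0,0,0.0125,0,0.0046,0.4],[0,0,0,0.0125,0,0.0046,0.4],[0,0,0,0.0063,0,0.0023,0.4],[0,0,0,0.0063,0,0.0023,0.4],[0,0,0,0.0063,0,0.0023,0.4],[0,0,0,0.0063,0,0.0023,0.4],[0,0,0,0.0063,0,0.0023,0.4]]'
python3 -m handwheel '[[0,0,0,0.0063,0,0.0023,0.4],[0,0,0,0.0063,0,0.0023,0.4],[0,0,0,0.0063,0,0.0023,0.4],[0,0,0,0.0063,0,0.0023,0.4],[0,0,0,0,0,0,0.4],[0,0,0,0,0,0,0.4],[0,0,0,0,0,0,0.4],[0,0,0,0,0,0,0.4]]'
cat > look.py <<'E'
from h import *
import sys
o=ctrl.get_obs();print(o["time_s"],o["eef_pos"],o["wrist_force"])
s=ctrl.camera("side");w=ctrl.camera("wrist");t=ctrl.camera("top")
k=sys.argv[1]
cv2.imwrite(f"pics/s{k}.png",s);cv2.imwrite(f"pics/t{k}.png",t)
cv2.imwrite(f"pics/c{k}.png",np.hstack([cv2.resize(s[160:280,230:350],(400,400)),cv2.resize(w[100:300,220:420],(400,400))]))
for n,im,box in(("top",t,(255,105,365,215)),("side",s,(225,165,335,275))):
    b,g=masks(im,box);
    try: 
        e=est(n,im,box);print(n,e["bowl"],e["bowl"][0]-[.5965,.0086])
    except Exception as x: print(n,x)
E
python3 look.py 4
```

```text
time_s: 4.4
eef_pos: [0.5307, -0.0369, 0.1373]
eef_rot: [-0.05, 0.944, 0.282, 0.166]
wrist_force: [-3.6, -1.0, 1.6]
opening: 0.401
grasp_force: 2.1
time_s: 5.2
eef_pos: [0.538, -0.0326, 0.1377]
eef_rot: [-0.05, 0.944, 0.282, 0.166]
wrist_force: [-1.6, -1.0, 0.1]
opening: 0.399
grasp_force: 0.5
5.2 [ 0.538  -0.0326  0.1377] [-1.6417 -0.9976  0.1106]
top (array([0.5874, 0.    ]), np.float64(0.0005928896617451376), 25, array([0.5873, 0.0001, 0.0469])) [-0.0091 -0.0086]
side (array([0.587 , 0.0005]), np.float64(0.00047760173519075075), 19, array([0.5869, 0.0005, 0.0473])) [-0.0095 -0.0081]
```

View pics/c4.png

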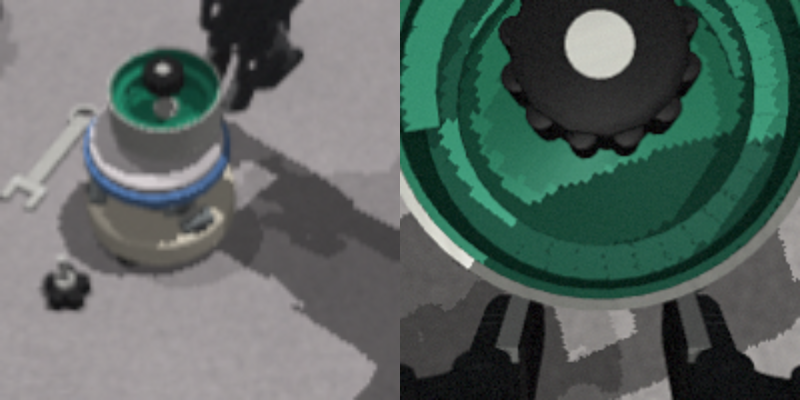

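```bash
python3 -m handwheel '[[0,0,0,0.0065,-0.001,0.0024,0.4],[0,0,0,0.0065,-0.001,0.0024,0.4],[0,0,0,0.0065,-0.001,0.0024,0.4],[0,0,0,0.0065,-0.001,0.0024,0.4],[0,0,0,0.0065,-0.001,0.0024,0.4],[0,0,0,0.0065,-0.001,0.0024,0.4],[0,0,0,0,0,0,0.4],[0,0,0,0,0,0,0.4]]'
python3 look.py 5
```

```text
time_s: 6.15
eef_pos: [0.5475, -0.024, 0.1376]
eef_rot: [-0.05, 0.944, 0.282, 0.166]
wrist_force: [-0.6, -1.0, -0.9]
opening: 0.396
grasp_force: 0.6
6.15 [ 0.5475 -0.024   0.1376] [-0.5675 -0.9814 -0.8976]
top (array([0.5973, 0.0079]), np.float64(0.000670151701566127), 22, array([0.5972, 0.0079, 0.0468])) [ 0.0008 -0.0007]
side (array([0.5968, 0.0083]), np.float64(0.00032207112277655883), 19, array([0.5968, 0.0083, 0.0473])) [ 0.0003 -0.0003]
```

```bash
python3 -m handwheel '[[0,0,0,-0.0063,0,-0.0023,0.4],[0,0,0,-0.0125,0,-0.0046,0.4],[0,0,0,-0.04,0,-0.0146,0.4],[0,0,0,-0.06,0,-0.022,0.4],[0,0,0,-0.08,0,-0.03,0.4],[0,0,0,0,0,-0.12,0.4],[0,0,0,0,0,-0.12,0.4],[0,0,0,0,0,0,0.4]]'
python3 look.py 6; python3 - <<'E'
from h import *
t=cv2.imread("pics/t6.png");s=cv2.imread("pics/s6.png")
for n,i,b in(("top",t,(255,105,365,215)),("side",s,(225,165,335,275))): print(est(n,i,b)["plate"])
f=lambda i:cv2.resize(i,(400,400),interpolation=cv2.INTER_CUBIC)
# overlay: plate edge r60 z.114 (red), bowl base wall r50 z.130 (yellow) as estimated
a=np.linspace(0,6.283,120)
T,S=f(t[115:215,262:362]),f(s[160:260,230:330])
for c,r,z,col in(((.5965,.0086),.06,.114,(0,0,255)),((.5965,.0086),.066,.106,(255,0,255)),((.5970,.0081),.05,.17,(0,255,255))):
    P=np.c_[c[0]+r*np.cos(a),c[1]+r*np.sin(a),0*a+z]
    for I,n,o in((T,"top",(262,115)),(S,"side",(230,160))):
        for u in proj(n,P): cv2.circle(I,tuple(int(v) for v in (u-o+.5)*4),0,col,-1)
cv2.imwrite("pics/o6.png",np.hstack([T,S]))
E
```

```text
time_s: 7.1
eef_pos: [0.4746, -0.0751, 0.2101]
eef_rot: [-0.046, 0.943, 0.282, 0.169]
wrist_force: [-0.3, -0.9, 0.2]
opening: 0.4
grasp_force: 0.0
7.1 [ 0.4746 -0.0751  0.2101] [-0.2673 -0.927   0.2343]
top (array([0.5972, 0.0076]), np.float64(0.0007703519229189618), 22, array([0.5972, 0.0076, 0.0467])) [ 0.0007 -0.001 ]
side (array([0.5967, 0.008 ]), np.float64(0.0003458976211104036), 20, array([0.5966, 0.008 , 0.0472])) [ 0.0002 -0.0006]
(array([0.5957, 0.0081]), np.float64(0.00048803773244318735), 23, array([0.5958, 0.0081, 0.0662]))
(array([0.5942, 0.0159]), np.float64(0.00088128977837202), 16, array([0.5942, 0.0162, 0.0658]))
```

View pics/o6.png

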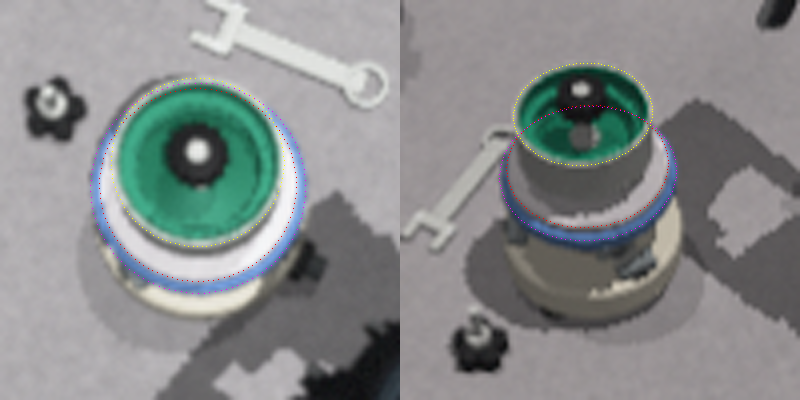

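The overlays fit in both views. The bowl rim (yellow, about (198,162) in the left panel) and the plate and cross edges (red/magenta) are concentric to about 1–1.5 mm. The bowl is upright and the hand is clear.

```bash
python3 -c "
from bench import ctrl
print(ctrl.hand_in())"
```

```text
the job is handed in; nothing more can be done
None
```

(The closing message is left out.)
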